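# Hold the spring plunger down and slide the holder carriage home

## Task

With the fingertips, press the spring plunger's long bar down and, keeping it down, push the tool-holder carriage along its guides over the plunger's tooth until it sits fully home against the end stop. Then let the plunger spring back up into the carriage's window, so that the carriage is locked, and move clear. Do not lift or carry anything, and leave the loose things standing beside the rack alone.

Things in the scene. Friction and masses are not known exactly. Their poses are not given: they have to be found in the camera images.
- rack: Fixed loading rack: light wooden block 320 x 140 x 30 mm, slotted along its middle, with two low steel guides (94 mm apart, x = -97 to 154 mm, tops 48 mm above the bench) and at its +x end a steel end stop (face at x = 141 mm, top 56 mm up). Origin: centre of the underside, on the bench. x: the way the carriage slides home, to the stop; z up. Turned up to 1.6 rad either way.
- plunger (a joint): Spring plunger: a dark steel bar 40 mm wide on the rack's centre line, x = -155 to 114 mm in its frame, running under the carriage. 0 = up, 0.016 (m) = fully down. 2 N starts it, 4 N holds it 10 mm down, 6 N fully; it springs back. Bar top 42 mm above the bench when up. Press its free part behind the carriage some 10 mm; a finger slides along it, but drags if rammed against its lower end.
- press_pad (a point): Middle of the rear (-x) end edge of the plunger's bar, on its top face, beside the fine cross ribs; it moves down with the plunger.
- tooth (a point): Top centre of the plunger's tooth, a 14 mm long (x), 40 mm wide block at the bar's far end, 10 mm higher than the bar, at x = 105 mm in the rack's frame; top 52 mm above the bench when up. It bars the carriage's way; the carriage clears it only while the bar is down by 7 mm or more.
- carriage: Loose aluminium carriage 170 mm (x) by 90 mm, about 0.9 kg, on two runners straddling the bar, 2 mm play to each guide; its plate is 45 to 57 mm above the bench. A tool holder (46 mm flange, top 147 mm up) is bolted on at x = 3 mm. Origin: centre of the underside, 30 mm above the bench; axes as the rack's. Starts 6 to 27 mm short of the tooth; home, its origin is at x = 56 mm in the rack's frame.
- window (a point): Centre of the window through the carriage's plate, on its top face, 49 mm ahead (+x) of the carriage's origin: 28 mm long (x), 48 mm wide, behind a 22 mm front bar. With the carriage home, front against the stop, the tooth is in the middle of it.
- push_edge (a point): Middle of the carriage's upright rear face, 85 mm behind its origin, half-way up the plate, 51 mm above the bench: pushed towards +x by the side of a finger standing on the bar.
- bolt: Bystander: steel hexagon bolt with a nut on it, standing on its head, 34 mm across, 98 mm high. Origin at its underside.
- can: Bystander: closed can, 60 mm in diameter, 130 mm high. Origin at its underside.
- spare: Bystander: spare tool holder on a round grey plastic foot, 60 mm in diameter, 85 mm high. Origin at its underside.
There are look-alikes about, which are no part of the job. Leave any black, red or turquoise look-alike of the carriage alone.

How it is judged:
On the way:
1. the plunger is held down by 6 mm or more while the carriage's front bar is over its tooth (value of joint plunger above 0.006 m and x of carriage in the frame of rack between 0.02 and 0.047 m), for 0.1 s.
At the end, for the whole second after the job is handed in: The carriage lies flat in the rack within 4 mm of the end stop, at rest, the plunger has sprung up (within 2 mm) into its window, and the three bystanders are within 30 mm of where they stood (x of carriage in the frame of rack above 0.052 m and value of joint plunger below 0.002 m and height (world z) of carriage below 0.034 m and angle between carriage's own z axis and vertical below 0.05 rad and linear speed of carriage below 0.01 m/s and distance of each of bolt, can, spare from where it was at the start of the episode below 0.03 m); the robot touches nothing.
It fails at once if the carriage is lifted by more than 8 mm or tipped (height (world z) of carriage above 0.038 m or angle between carriage's own z axis and vertical above 0.12 rad).
It fails at once if the bolt is lifted, knocked over or shifted by more than 30 mm (height (world z) of bolt above 0.015 m or angle between bolt's own z axis and vertical above 0.4 rad or distance of bolt from where it was at the start of the episode above 0.03 m).
It fails at once if the can is lifted, knocked over or shifted by more than 30 mm (height (world z) of can above 0.015 m or angle between can's own z axis and vertical above 0.4 rad or distance of can from where it was at the start of the episode above 0.03 m).
It fails at once if the spare holder is lifted, knocked over or shifted by more than 30 mm (height (world z) of spare above 0.015 m or angle between spare's own z axis and vertical above 0.4 rad or distance of spare from where it was at the start of the episode above 0.03 m).
It also fails if it takes over 35 s, if anything falls off the work surface, if the arm or the gripper's body presses on something with over 40 N, if the wrist force passes 120 N, or if a joint passes its speed limit or range.

## Robot

A 6-joint arm with a two-finger parallel gripper is mounted at the origin on the work surface. World frame = base frame: x ahead of the robot, y to its left, z up, the work surface at z = 0. Lengths are in m, angles in rad, forces in N, time in s.
With the tool pointing down it reaches from about 0.375 to 0.9 m from the base axis. Payload 3.1 kg.
Tool frame: the origin (TCP) lies between the finger pads; the fingertips stand 22 mm ahead of it and the grasp point (between the pads) lies 3 mm ahead of it; z points along the fingers, y is the direction in which the jaws open and shut (so a half turn about z gives the same grasp; the last joint's range is limited). The gripper opens to 87 mm and grips with 3 to 60 N. Pads are 19 mm wide; open, the fingers measure 117 mm over their backs; the gripper's body (75 mm by 190 mm) begins 51 mm behind the grasp point.
Start: joints at [-1.454, 0.527, 1.433, -0, 1.181, -0.178], TCP at [0.182, -0.598, 0.245] pointing down, gripper open.
Joint ranges: [-3.08, 3.08], [-0.75, 2.2], [0.22, 2.44], [-1.43, 4.57], [0, 2.65], [-2.85, 2.85]. Speed limits (rad/s): [2.79, 2.79, 3.14, 3.14, 3.14, 3.14].

## Interface

Orientations are given as a unit quaternion [x, y, z, w].
In Python, from rig import get_obs, camera, get_calibration, hand_in, search_frame gives the robot as it stands.
- The arm moves only by the shell command python3 -m jog 'ROWS' [FORCE]. ROWS is JSON, a list of rows, each an object with "grip": the closure in counts, from 0 (fully open) to 255 (shut); "travel": the shift along the world's x, y, z in cm, a list of three; "twist": the turn about the world's z in degrees. A call has 1 to 8 rows; each row shifts and turns the commanded pose from where the row before left it; what a row does not reach is not made up. A row lasts 1/10 s, in which the tool goes at most 50 mm and 8.59 degrees, less where a joint would pass 70% of its speed; a pose out of reach is approached as far as the arm can. A call is refused whole if a number of a shift passes 5 or a number of a turn 8.59, either way. A call with a gripper value outside its range is refused whole. The fingers move at their own pace and stop on an object; FORCE is the grip in N (left out, the last holds). Time passes only in rows, so rows that do not move let the fingers close. It gives the time, the measured TCP pose, the force and the opening at its end, in the units of the state.
- get_obs(): the state, without advancing time (a new reading comes with each control period).
- camera(name): name is "side" or "top"; returns the picture (420x560x3 uint8, red, green, blue); there is no depth.
- get_calibration(name): a dict with "fx", "fy", "cx", "cy" (pixels), "R" (3x3) and "t" (3): a world point X has camera coordinates R X + t. Camera axes: x right, y down, z forward; pixel columns grow to the right and rows downward; lengths in m; the calibration is good to about 2 mm. A picture is of the moment at which its call begins. get_calibration takes no time and is no camera call.
- hand_in(): hands the job in, once; it reports no verdict.
Trained networks look in the newest picture that a camera, given by its name, has taken for a name from the list of things; names that differ only in an ending like _2 or _b are one class to them, and where a whole thing is asked for, a point or a joint stands for the part that bears it (a point fixed in the world has none). Each returns a list of dicts, best first, with "p" (0 to 1); they miss things now and then, are a little off and sometimes report something else, mostly with a low value. They report only what shows in the picture. A call takes as long as a camera call. They do not tell look-alikes from the thing itself.
- search_frame(target, camera): "at" ([x, y, z] in m, in world coordinates, good to about 4 mm: the middle of the surface that is visible of it).
The state is a dict: "time": time; "q": joint angles; "joint_velocities": joint speeds; "joint_torque": joint torques, N m; "position": TCP position; "tool_rot": TCP orientation; "ft_force": force on the tool from outside, world axes, zero at the start; "moment": the same for the moment, N m; "grip_width": finger opening in m.
Only numpy, scipy, OpenCV 4.12 (cv2) and the standard library are available. Lean on these libraries where they do the work, as an engineer would, in place of code of your own. Each camera call takes 0.05 s, during which the arm holds its last target. There are 200 camera calls.

## Working session

There is one attempt and no reset: what is moved stays moved. The work goes in short steps, Python scripts to look and compute and a shell command to move; the robot and the scene stay as the last step left them, time stands still between calls to the robot, and variables do not carry over. Pictures are saved under pics/ and viewed, about 8 in all and at most 12, crops included, and the job is handed in when it is done.

```bash
mkdir -p pics
python3 - <<'E'
from rig import *
import cv2,numpy as np
for c in("top","side"):
    im=camera(c);cv2.imwrite(f"pics/{c}0.png",im[:,:,::-1])
    k=get_calibration(c);R=np.array(k["R"]);t=np.array(k["t"])
    print(c,k["fx"],(-R.T@t).round(3),R[2].round(2))
    for n in("rack","carriage","press_pad","tooth","window","push_edge","bolt","can","spare"):
        for d in search_frame(n,c)[:4]:
            X=np.array(d["at"]);p=R@X+t
            print(n,round(d["p"],2),X.round(3),(p[:2]/p[2]*[k["fx"],k["fy"]]+[k["cx"],k["cy"]]).round())
o=get_obs();print(o["time"],o["position"],o["tool_rot"],o["ft_force"])
E
```

```text
top 406.14291992110225 [ 0.479 -0.02   0.918] [ 0.06 -0.01 -1.  ]
rack 0.95 [0.596 0.02  0.033] [258. 183.]
rack 0.25 [0.588 0.024 0.056] [256. 186.]
carriage 0.93 [ 0.295 -0.183  0.026] [353. 320.]
carriage 0.93 [ 0.547 -0.307  0.027] [407. 204.]
carriage 0.84 [0.587 0.024 0.058] [256. 186.]
carriage 0.74 [0.589 0.278 0.028] [141. 188.]
press_pad 0.79 [0.501 0.048 0.043] [245. 227.]
press_pad 0.15 [0.735 0.129 0.039] [208. 121.]
tooth 0.89 [0.506 0.047 0.044] [246. 224.]
window 0.96 [ 0.544 -0.306  0.03 ] [407. 205.]
window 0.85 [0.588 0.282 0.028] [139. 188.]
window 0.79 [ 0.294 -0.189  0.03 ] [356. 322.]
window 0.73 [0.584 0.024 0.056] [255. 187.]
push_edge 0.94 [ 0.546 -0.309  0.025] [407. 205.]
push_edge 0.9 [0.587 0.279 0.028] [140. 189.]
push_edge 0.83 [0.335 0.292 0.026] [133. 305.]
push_edge 0.76 [ 0.288 -0.183  0.024] [353. 324.]
bolt 0.53 [ 0.636 -0.164  0.067] [344. 161.]
bolt 0.22 [0.502 0.048 0.045] [245. 226.]
can 0.62 [ 0.537 -0.113  0.132] [324. 206.]
spare 0.85 [0.737 0.132 0.037] [206. 120.]
side 496.0322300607484 [0.032 0.906 0.667] [ 0.41 -0.76 -0.5 ]
rack 0.95 [
[... 258 characters left out ...]
238.]
tooth 0.88 [0.483 0.064 0.038] [284. 239.]
window 0.8 [0.569 0.307 0.027] [187. 289.]
window 0.75 [ 0.541 -0.298  0.032] [326. 176.]
window 0.65 [ 0.282 -0.165  0.029] [398. 222.]
window 0.6 [0.322 0.315 0.029] [294. 335.]
push_edge 0.92 [ 0.287 -0.167  0.026] [396. 222.]
push_edge 0.91 [0.326 0.317 0.024] [291. 337.]
push_edge 0.86 [0.574 0.305 0.024] [186. 288.]
push_edge 0.57 [ 0.54  -0.298  0.025] [327. 179.]
bolt 0.57 [ 0.637 -0.163  0.056] [275. 179.]
can 0.94 [ 0.53  -0.1    0.076] [299. 191.]
spare 0.56 [0.733 0.155 0.037] [172. 227.]
1.0 [ 0.18223361 -0.59780789  0.24454085] [ 9.89081867e-01  1.47367091e-01  1.09359968e-05 -1.23444807e-05] [-0.1057519  -0.89325116 -0.13396146]
```

View pics/top0.png

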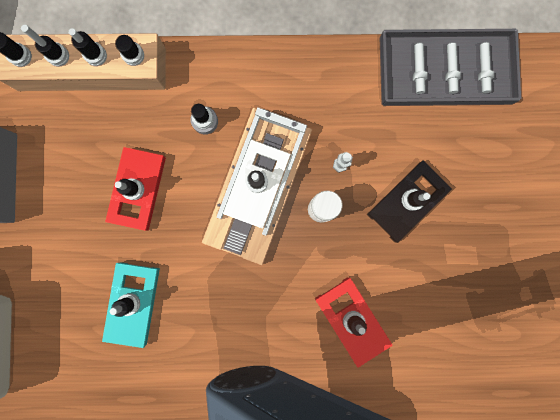

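View pics/side0.png

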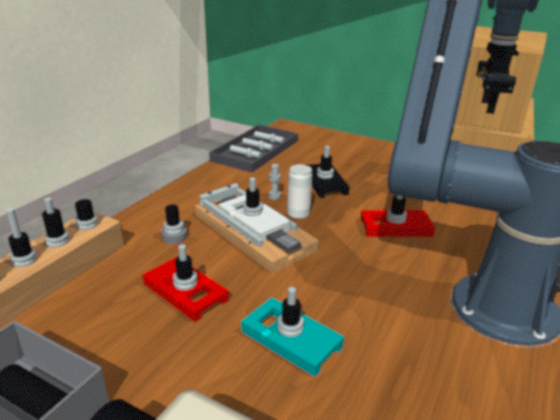

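Run:
```python
import cv2
im=cv2.imread("pics/top0.png")[110:270,160:340];cv2.imwrite("pics/crop0.png",cv2.resize(im,(675,600),interpolation=cv2.INTER_CUBIC))
```

```text
(no output)
```

View pics/crop0.png

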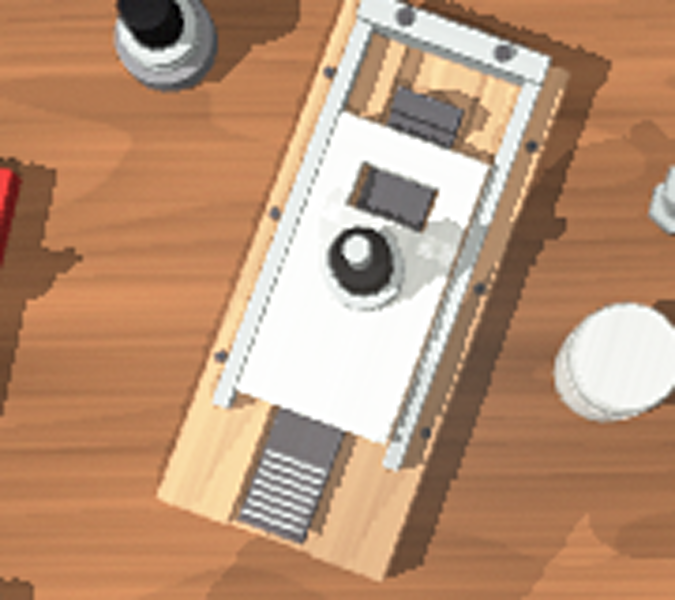

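The carriage meant is the white/aluminium one on the wooden rack at top pixel (256,186). The red ones at (141,188) and (353,320), the black one at (407,204) and the turquoise one at (133,305) are look-alikes. In the crop, the bar's rear edge is at the ribs, about (232,251), and the tooth shows ahead of the carriage at about (274,140).

```bash
cat > fit.py <<'E'
import numpy as np
from scipy.optimize import least_squares
from rig import *
def proj(k,X):
    p=X@np.array(k["R"]).T+np.array(k["t"]); return p[:,:2]/p[:,2:]*[k["fx"],k["fy"]]+[k["cx"],k["cy"]]
def rw(P,v):
    P=np.array(P,float)/1000;c,s=np.cos(v[2]),np.sin(v[2])
    return np.c_[v[0]+c*P[:,0]-s*P[:,1],v[1]+s*P[:,0]+c*P[:,1],P[:,2]]
E
python3 - <<'E'
from fit import *
k=get_calibration("top")
pr=[((-160,70,30),(157,495)),((-160,-70,30),(383,580)),((-155,20,42),(238,518)),((-155,-20,42),(305,542)),((112,20,52),(397,88)),((112,-20,52),(463,108))]
pc=[((-85,45,57),(237,395)),((-85,-45,57),(388,443)),((85,45,57),(343,112)),((85,-45,57),(492,163))]
uv=np.array([p[1] for p in pr+pc])/3.75+[160,110]
def f(v):
    P=[p[0] for p in pr]+[(p[0][0]+v[3]*1000,)+p[0][1:] for p in pc]
    return (proj(k,rw(P,v))-uv).ravel()
r=least_squares(f,[.59,.03,-.3,-.0]);v=r.x;print(v,r.fun.reshape(-1,2).round(1).tolist())
print("press",rw([(-155,0,42)],v),"push edge",rw([(-85+1000*v[3],0,51)],v),"origin dir",np.cos(v[2]),np.sin(v[2]))
ks=get_calibration("side");print(proj(ks,rw([(-155,0,42),(-160,70,30)],v)))
E
```

```text
[ 0.59198938  0.02059468 -0.36270525 -0.00067811] [[0.2, 0.7], [0.3, 0.2], [0.2, 0.4], [-0.2, 0.5], [0.7, -1.1], [0.4, -0.1], [0.0, -1.4], [-0.5, 0.4], [-0.4, -0.1], [-0.7, 0.6]]
press [[0.44707362 0.07558942 0.042     ]] push edge [[0.51188545 0.05099368 0.051     ]] origin dir 0.9349404113301736 -0.3548047734483936
[[294.95695891 244.6240452 ]
 [272.10033894 261.39278656]]
```

Fit residual is about 1 px, with rack yaw −20.8° and the carriage 14 mm short of the tooth. I'll approach with the fingers shut and the jaw axis across the bar.

```bash
python3 -m jog '[{"grip":255,"travel":[1.9,4.1,0],"twist":-2.4},{"grip":255,"travel":[1.9,4.1,0],"twist":-2.4},{"grip":255,"travel":[1.9,4.1,0],"twist":-2.4},{"grip":255,"travel":[1.9,4.1,0],"twist":-2.4},{"grip":255,"travel":[1.9,4.1,0],"twist":-2.4},{"grip":255,"travel":[1.9,4.1,0],"twist":-2.4},{"grip":255,"travel":[1.9,4.1,0],"twist":-2.4},{"grip":255,"travel":[1.9,4.1,0],"twist":-2.4}]' 20
python3 -m jog '[{"grip":255,"travel":[1.9,4.1,0],"twist":-2.4},{"grip":255,"travel":[1.9,4.1,0],"twist":-2.4},{"grip":255,"travel":[1.9,4.1,0],"twist":-2.4},{"grip":255,"travel":[1.9,4.1,0],"twist":-2.4},{"grip":255,"travel":[1.9,4.1,0],"twist":-2.4},{"grip":255,"travel":[1.9,4.1,0],"twist":-2.4},{"grip":255,"travel":[1.9,4.1,0],"twist":-2.4},{"grip":255,"travel":[0,0,0],"twist":0}]'
```

```text
time: 1.8
position: [0.3348, -0.2683, 0.2448]
tool_rot: [1.0, -0.021, 0.0, 0.0]
ft_force: [0.5, -0.5, 0.5]
grip_width: 0.031
time: 2.6
position: [0.4691, 0.0214, 0.2449]
tool_rot: [0.987, -0.162, 0.001, -0.001]
ft_force: [-0.9, -0.9, -1.1]
grip_width: 0.0004
```

```bash
python3 -m jog '[{"grip":255,"travel":[0.8,2.1,0],"twist":-1.1},{"grip":255,"travel":[0.8,2.2,0],"twist":-1.0},{"grip":255,"travel":[0,0,-4],"twist":0},{"grip":255,"travel":[0,0,-4],"twist":0},{"grip":255,"travel":[0,0,-4],"twist":0},{"grip":255,"travel":[0,0,-4],"twist":0},{"grip":255,"travel":[0,0,0],"twist":0},{"grip":255,"travel":[0,0,0],"twist":0}]'
python3 - <<'E'
from fit import *
import cv2
o=get_obs();p=np.array(o["position"]);v=[0.592,0.0206,-.3627]
d=p[:2]-v[:2];c,s=np.cos(v[2]),np.sin(v[2]);print("rack xy",c*d[0]+s*d[1],-s*d[0]+c*d[1],p[2]-.022,o["ft_force"])
a=camera("top")[110:270,160:340];b=camera("side")[150:290,180:360]
cv2.imwrite("pics/c1.png",np.vstack([cv2.resize(a,(400,300)),cv2.resize(b,(400,300))])[:,:,::-1])
E
```

```text
time: 3.4
position: [0.483, 0.0595, 0.0845]
tool_rot: [0.983, -0.184, -0.001, 0.0]
ft_force: [-0.1, 0.5, 1.2]
grip_width: 0.0008
rack xy -0.11574244496941172 -0.0022792756679930054 0.06250867882848021 [-0.07339122  0.47517377  1.21595823]
```

View pics/c1.png

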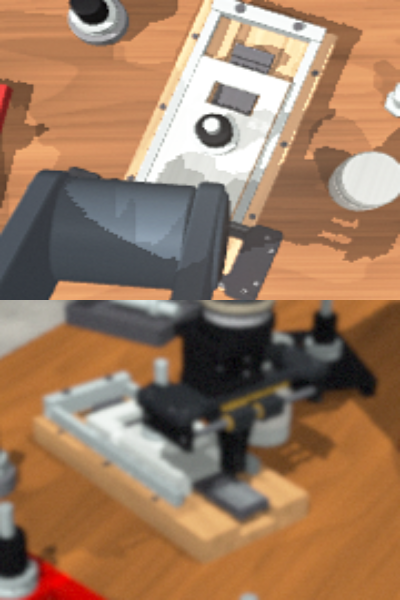

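Side crop: the fingers stand over the bar (crop 235,455), clear behind the carriage, with the can beyond. Now the press, with a 4 mm shift towards the rack's +y.

```bash
python3 -m jog '[{"grip":255,"travel":[0.15,0.4,-0.9],"twist":0},{"grip":255,"travel":[0,0,-0.9],"twist":0},{"grip":255,"travel":[0,0,-0.5],"twist":0},{"grip":255,"travel":[0,0,-0.4],"twist":0},{"grip":255,"travel":[0,0,-0.4],"twist":0},{"grip":255,"travel":[0,0,0],"twist":0},{"grip":255,"travel":[0,0,0],"twist":0},{"grip":255,"travel":[0,0,0],"twist":0}]'
```

```text
time: 4.3
position: [0.4852, 0.0643, 0.0538]
tool_rot: [0.983, -0.184, 0.001, -0.0]
ft_force: [1.6, 2.4, 4.3]
grip_width: 0.0003
```

Reads 4.3 N up, so the bar is about 10 mm down. Pushing along the rack's x.

```bash
python3 -m jog '[{"grip":255,"travel":[0.47,-0.18,0],"twist":0},{"grip":255,"travel":[0.47,-0.18,0],"twist":0},{"grip":255,"travel":[0.47,-0.18,0],"twist":0},{"grip":255,"travel":[0.47,-0.18,0],"twist":0},{"grip":255,"travel":[0.47,-0.18,0],"twist":0},{"grip":255,"travel":[0.47,-0.18,0],"twist":0},{"grip":255,"travel":[0,0,0],"twist":0},{"grip":255,"travel":[0,0,0],"twist":0}]'
python3 -c "
from fit import *
import cv2
for n in ('carriage','window','tooth'):
  camera('top');print(n,[(round(d['p'],2),np.round(d['at'],3).tolist()) for d in search_frame(n,'top')])
"
```

```text
time: 5.1
position: [0.5051, 0.0554, 0.0532]
tool_rot: [0.983, -0.184, -0.009, -0.0]
ft_force: [-11.8, 6.1, 14.3]
grip_width: 0.0001
carriage [(0.87, [0.591, 0.278, 0.029]), (0.87, [0.544, -0.308, 0.027]), (0.72, [0.297, -0.184, 0.026]), (0.57, [0.614, 0.009, 0.056]), (0.19, [0.649, -0.004, 0.034])]
window [(0.97, [0.549, -0.304, 0.03]), (0.91, [0.615, 0.01, 0.056]), (0.91, [0.294, -0.188, 0.029]), (0.9, [0.406, 0.301, 0.026]), (0.57, [0.589, 0.283, 0.026])]
tooth [(0.84, [0.653, -0.01, 0.031]), (0.18, [0.613, 0.012, 0.056])]
```

Run:
```python
from fit import *
import cv2
o=get_obs();print(o["time"],o["position"],o["ft_force"],o["moment"],o["tool_rot"])
a=camera("top")[110:260,170:350];b=camera("side")[160:280,190:340]
cv2.imwrite("pics/c2.png",np.hstack([cv2.resize(a,(400,333),interpolation=2),cv2.resize(b,(400,333),interpolation=2)])[:,:,::-1])
```

```text
5.4 [0.50512935 0.05542631 0.0531879 ] [-12.70310101   7.1533679   13.86727269] [1.13141681 1.94440362 0.07142012] [ 9.82970224e-01 -1.83565248e-01 -8.56371077e-03 -4.31078828e-05]
```

View pics/c2.png

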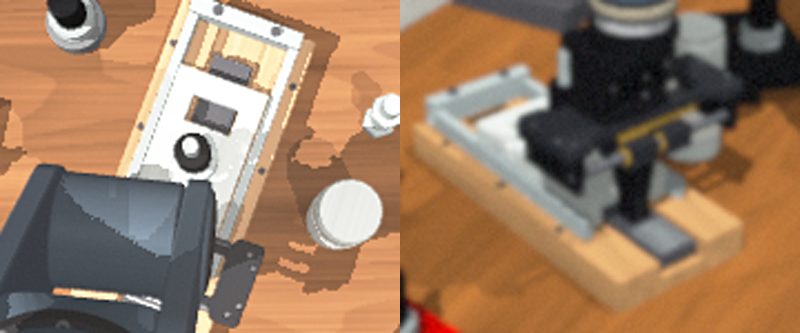

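```bash
cat >> fit.py <<'E'
import cv2
V=[0.592,0.0206,-.3627,-.0007]
def rect(im):  # plane z=57mm, 0.5 mm/px, x -> right (-20..160mm), y up
    k=get_calibration("top"); c=[(-20,60,57),(160,60,57),(160,-60,57),(-20,-60,57)]
    H=cv2.getPerspectiveTransform(proj(k,rw(c,V)).astype(np.float32),np.float32([[0,0],[360,0],[360,240],[0,240]]))
    return cv2.warpPerspective(im,H,(360,240),flags=cv2.INTER_CUBIC)
def carx():
    a=rect(cv2.imread("pics/top0.png")[:,:,::-1].copy());im=camera("top");b=rect(im)
    T=a[65:175,105:205]; r=cv2.matchTemplate(b,T,cv2.TM_CCOEFF_NORMED); _,m,_,l=cv2.minMaxLoc(r)
    return a,b,im,round(V[3]*1000+(l[0]-105)/2,1),(l[1]-65)/2,round(m,2)
E
python3 - <<'E'
from fit import *
a,b,im,*r=carx();print(r)
cv2.imwrite("pics/c3.png",cv2.resize(np.vstack([a,b]),None,fx=1.2,fy=1.2)[:,:,::-1])
E
```

```text
[0.8, 0.0, 0.96]
```

View pics/c3.png

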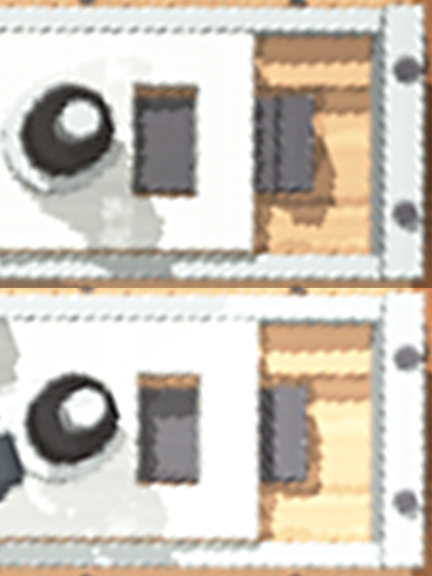

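Carriage (top crop: before; bottom: now) has advanced only about 2 mm. The tooth is clearly lowered, and the side load is 13 N with an excess 10 N vertically. The finger is rubbing downward on the rear face, so I'll ease up by 1 mm and go on pushing gently.

```bash
python3 -m jog '[{"grip":255,"travel":[0,0,0.1],"twist":0},{"grip":255,"travel":[0,0,0],"twist":0}]'; python3 -m jog '[{"grip":255,"travel":[0.28,-0.11,0],"twist":0},{"grip":255,"travel":[0,0,0],"twist":0},{"grip":255,"travel":[0,0,0],"twist":0}]'
python3 -c "
from fit import *
print(carx()[3:],get_obs()['ft_force'])"
```

```text
time: 5.75
position: [0.5083, 0.0543, 0.0537]
tool_rot: [0.983, -0.183, -0.005, 0.0]
ft_force: [-7.0, 2.8, 5.5]
grip_width: 0.0005
time: 6.05
position: [0.5092, 0.0538, 0.0537]
tool_rot: [0.983, -0.184, -0.007, 0.0]
ft_force: [-10.7, 4.8, 8.7]
grip_width: 0.0001
(5.3, 0.5, 0.97) [-8.9463474   5.25942141  8.43690222]
```

```bash
python3 -m jog '[{"grip":255,"travel":[0.28,-0.11,0],"twist":0},{"grip":255,"travel":[0.28,-0.11,0],"twist":0},{"grip":255,"travel":[0.28,-0.11,0],"twist":0},{"grip":255,"travel":[0.28,-0.11,0],"twist":0},{"grip":255,"travel":[0.28,-0.11,0],"twist":0}]'
python3 -c "
from fit import *
print(carx()[3:],get_obs()['ft_force'])"
```

```text
time: 6.6
position: [0.5214, 0.0486, 0.0537]
tool_rot: [0.983, -0.183, -0.009, 0.0]
ft_force: [-12.4, 5.2, 12.0]
grip_width: 0.0008
(18.3, 1.0, 0.96) [-10.19964195   3.27366868   8.14792794]
```

```bash
python3 -m jog '[{"grip":255,"travel":[0.28,-0.11,0],"twist":0},{"grip":255,"travel":[0.28,-0.11,0],"twist":0},{"grip":255,"travel":[0.28,-0.11,0],"twist":0},{"grip":255,"travel":[0.28,-0.11,0],"twist":0},{"grip":255,"travel":[0.28,-0.11,0],"twist":0},{"grip":255,"travel":[0.28,-0.11,0],"twist":0},{"grip":255,"travel":[0.28,-0.11,0],"twist":0}]'
python3 -c "
from fit import *
print(carx()[3:],get_obs()['ft_force'])"
```

```text
time: 7.35
position: [0.5408, 0.0411, 0.0537]
tool_rot: [0.983, -0.183, -0.01, 0.0]
ft_force: [-13.2, 5.2, 12.7]
grip_width: 0.0007
(39.3, 1.5, 0.95) [-10.47762468   3.15079294   8.06301235]
```

```bash
python3 -m jog '[{"grip":255,"travel":[0.28,-0.11,0],"twist":0},{"grip":255,"travel":[0.28,-0.11,0],"twist":0},{"grip":255,"travel":[0.28,-0.11,0],"twist":0},{"grip":255,"travel":[0.28,-0.11,0],"twist":0},{"grip":255,"travel":[0.28,-0.11,0],"twist":0},{"grip":255,"travel":[0.19,-0.07,0],"twist":0},{"grip":255,"travel":[0,0,0],"twist":0}]'
python3 -c "
from fit import *
print(carx()[3:],get_obs()['ft_force'])"
```

```text
time: 8.1
position: [0.5553, 0.0355, 0.0537]
tool_rot: [0.983, -0.184, -0.011, -0.0]
ft_force: [-16.1, 6.9, 14.8]
grip_width: 0.0006
(54.8, 2.0, 0.92) [-15.80124057   6.44557652  14.54605976]
```

```bash
python3 -m jog '[{"grip":255,"travel":[0.19,-0.07,0],"twist":0},{"grip":255,"travel":[0.19,-0.07,0],"twist":0},{"grip":255,"travel":[0,0,0],"twist":0}]'
python3 - <<'E'
from fit import *
a,b,im,*r=carx();print(r,get_obs()['ft_force'])
cv2.imwrite("pics/c4.png",cv2.resize(b,None,fx=1.5,fy=1.5)[:,:,::-1])
E
```

```text
time: 8.45
position: [0.5554, 0.0355, 0.0537]
tool_rot: [0.983, -0.184, -0.015, -0.0]
ft_force: [-21.3, 9.4, 21.2]
grip_width: 0.0005
[54.8, 2.0, 0.92] [-20.75399124   9.8386878   21.02491303]
```

View pics/c4.png

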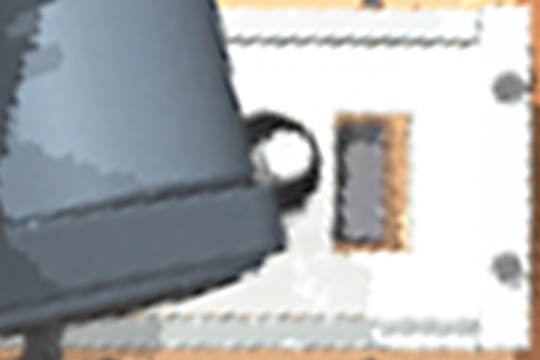

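The carriage is home: it did not move when the side force rose from 17 to 23 N, its front meets the stop, and the tooth shows inside the window. Back off along the rack, then up.

```bash
python3 -m jog '[{"grip":255,"travel":[-0.47,0.18,0],"twist":0},{"grip":255,"travel":[-0.47,0.18,0],"twist":0},{"grip":255,"travel":[-0.47,0.18,0],"twist":0},{"grip":255,"travel":[-0.47,0.18,0],"twist":0},{"grip":255,"travel":[0,0,0],"twist":0}]'; python3 -m jog '[{"grip":255,"travel":[0,0,0.4],"twist":0},{"grip":255,"travel":[0,0,0.5],"twist":0},{"grip":255,"travel":[0,0,1],"twist":0},{"grip":255,"travel":[0,0,3],"twist":0},{"grip":255,"travel":[-1,0.4,4],"twist":0},{"grip":255,"travel":[-2,0.8,4],"twist":0},{"grip":255,"travel":[-3,0,3],"twist":0},{"grip":255,"travel":[-3,0,2],"twist":0}]'
python3 -m jog '[{"grip":255,"travel":[-1,-4,0],"twist":0},{"grip":255,"travel":[-1,-4,0],"twist":0},{"grip":255,"travel":[0,-4,0],"twist":0},{"grip":255,"travel":[0,-4,0],"twist":0},{"grip":255,"travel":[0,-4,0],"twist":0},{"grip":255,"travel":[0,-4,0],"twist":0},{"grip":255,"travel":[0,0,0],"twist":0},{"grip":255,"travel":[0,0,0],"twist":0}]'
python3 - <<'E'
from fit import *
a,b,im,*r=carx();print(r,get_obs()['ft_force'])
for n in("bolt","can","spare"): print(n,[np.round(d["at"],3).tolist() for d in search_frame(n,"top")[:1]])
s=camera("side")[150:290,180:360]
cv2.imwrite("pics/c5.png",np.hstack([np.vstack([b,cv2.resize(s,(360,280))]),cv2.resize(im,(400,520))])[:,:,::-1])
E
```

```text
time: 9.0
position: [0.5521, 0.0383, 0.0551]
tool_rot: [0.983, -0.184, 0.002, -0.0]
ft_force: [1.2, -0.4, 3.5]
grip_width: 0.0009
time: 9.8
position: [0.4592, 0.051, 0.2357]
tool_rot: [0.983, -0.183, 0.001, -0.0]
ft_force: [0.1, 0.6, -0.1]
grip_width: 0.0007
time: 10.6
position: [0.4393, -0.1894, 0.2334]
tool_rot: [0.983, -0.185, -0.001, -0.001]
ft_force: [0.2, 0.3, 0.7]
grip_width: 0.0005
[54.8, 2.0, 0.96] [-0.4811696   0.75017045 -1.14040524]
bolt [[0.633, -0.164, 0.072]]
can [[0.536, -0.112, 0.127]]
spare [[0.736, 0.133, 0.038]]
```

View pics/c5.png

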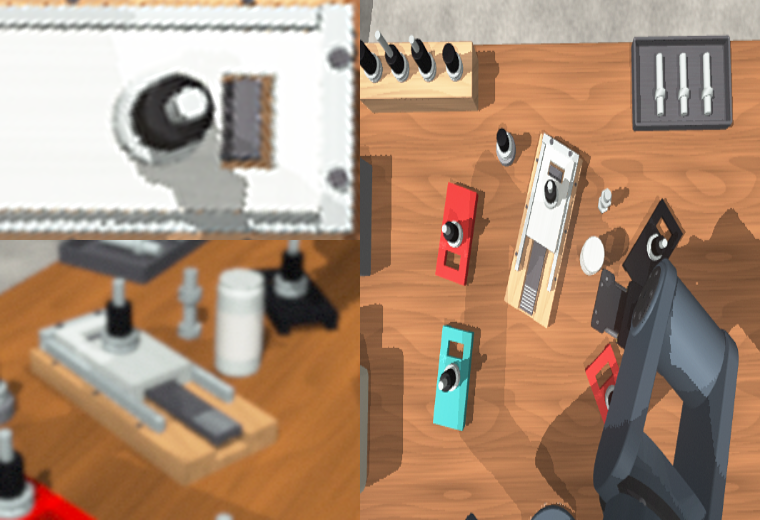

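The rectified view shows the tooth's front edge at column 262. It was at 261 with the plunger up at the start and 254 when pressed, so the tooth is up in the window. The front bar is against the stop and the bystanders haven't moved.

```bash
python3 -c "
from rig import *
print(hand_in())"
```

```text
the job is handed in; nothing more can be done
None
```

The carriage is home against the end stop, the plunger has sprung back up into its window, and the job is handed in, at about 11 s on the robot's clock. No verdict was reported.

**What I did:** With the fingers shut, I pressed the bar about 10 mm down (4.3 N) behind the carriage. I pushed the carriage about 55 mm along the rack, over the tooth, to the stop. Then I backed off, lifted away and moved clear. Partway, the carriage stuck at about 13 N because the finger was rubbing down on its rear face. Raising the finger 1 mm freed it, and the bar stayed about 10 mm down.

**Last checks:**
- **Carriage:** The camera put it at x ≈ 54.8 mm. It did not move when the push rose to about 23 N, and it stayed there after release. That is 1.2 mm short of the nominal 56 mm, within measuring error.
- **Sideways reading:** The picture match drifted 2 mm towards −y over the push, which I put down to a small error in the rack's fitted angle and the play in the guides.
- **Plunger:** Its tooth shows in the window where it stood when up (front edge at column 262; 261 up at the start, 254 pressed). This is judged from the picture, as the joint itself cannot be read.
- **Bystanders:** The detectors put the bolt, can and spare within about 6 mm of their first readings, close to the detectors' error.
- **Contact:** The wrist force was about 1 N, near its zero, with the arm clear.

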